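# Hang the lane guide back on its hinge after washdown

## Task

Hang the loose lane guide back on its hinge bracket: slide the guide's knuckle into the fork and thread the square-headed hinge pin from above through both lugs and the knuckle until its collar rests flat on the upper lug, then let go. The fork has been re-clamped somewhere along its slots, so find the hole by feel and never press the guide or the pin against the bracket or each other harder than 40 N. Leave the guide standing on its shoes, and leave the cans, the dowels and the spanner where they are.

Things in the scene. Friction and masses are not known exactly. Their poses are not given: they have to be found in the camera images.
- hinge_base: Fixed hinge bracket; origin on the deck, x points from the fork's open mouth into it, z up. Dark 105 x 76 x 12 mm base plate at x = 45 to 150 mm; on it, clamped firmly in slots, an aluminium clevis head (fork): upper and lower lug joined behind by an upright web, other three sides open. Where along the slots it is clamped varies and is not measured: its hole axis is at y = 0, x = -20 to +20 mm.
- hinge_mark (a point): Fixed to the base at its x = 0, y = 0, 78 mm up (top of upper lug, highest part); axes of the base. The hole axis is within 20 mm of it along x. Lugs: 34 x 34 mm, level, 12 mm thick, 24-36 and 66-78 mm up, gap 30 mm; a vertical 14 mm hole (1 mm chamfers) in the centre of each. Web face 17 mm behind (+x of) the hole axis: with the knuckle touching the web, guide_eye is 2 mm past the axis.
- guide_eye (a point): Centre of the vertical 14 mm hole (2 mm chamfers) in the knuckle at the end of the loose guide arm, 51 mm up when it stands. Knuckle: steel block 30 x 30 mm, 37.5 to 64.5 mm up, so it slides into the fork's gap with 1.5 mm to spare above and below. Guide axes: x along its bar towards the knuckle, y across, z up.
- guide_grip (a point): Where to hold the guide arm (near its centre of mass): 40 mm up in the middle of its bar, 105 mm behind guide_eye. Bar: steel with white strip, 10 mm thick, on edge, 12 to 63.5 mm up, from 110 mm behind to 60 mm ahead of this point, then a neck (38 to 63.5 mm up). Stands and slides on two white shoes 20 x 56 x 12 mm, 85 mm behind and 45 mm ahead. 0.36 to 0.54 kg.
- guide: The whole guide arm; origin on the deck under the bar, 5 mm ahead of guide_grip and 100 mm behind guide_eye, axes as guide_eye.
- pin_grip (a point): Where to hold the hinge pin: on its square steel head (22 x 22 mm, 72 to 114 mm above the tip), 98 mm above the tip. z up along the pin, x and y square to the head's flats. At the start x runs along the pin stand, where the next dowel is 68 mm away; y is free on both sides.
- pin_collar (a point): On the hinge pin's axis at the underside of its collar (25 mm across, 4 mm thick), 68 mm above the tip. It starts resting on the stand's top, 80 mm up; fully home it rests on the upper lug, 78 mm up.
- pin_tip (a point): Tip of the hinge pin. Shank 12 mm thick and 68 mm long below the collar; the last 12 mm taper to 9 mm at the tip.
- pin: The whole hinge pin, steel, 0.12 kg, 114 mm long; origin at the tip, z up along the pin.
- pin_stand: White fixed pin stand, 200 x 56 mm; top plate 72 to 80 mm up with three loose 15.5 mm holes, at 0 and 68 mm either way along its x. Origin on the deck under its centre.
- dowel0: Bystander: a thin dowel with a black ball head in the pin stand (10 mm shank, 70 mm long, top 109 mm up). Origin at its tip.
- dowel1: Bystander: another dowel of the same kind.
- can0: Bystander: a filled closed can, 87 mm across, 55 mm high, standing on the deck; origin at the centre of its underside.
- can1: Bystander: a filled closed can, 87 mm across, 55 mm high, standing on the deck; origin at the centre of its underside.
- can2: Bystander: a filled closed can, 87 mm across, 55 mm high, standing on the deck; origin at the centre of its underside.
- can3: Bystander: a filled closed can, 87 mm across, 55 mm high, standing on the deck; origin at the centre of its underside.
- spanner: Bystander: a steel spanner, 160 mm long, lying flat on the deck; origin under its middle.
Things that resemble listed ones, but are neither listed nor needed, are in the scene too. Leave any orange look-alike of the guide alone.

How it is judged:
By the outcome, as a careful person would: the job done as asked, in the order asked, and still so for the second after the job is handed in, with the robot touching nothing.
It also fails if it takes over 67 s, if anything falls off the work surface, if the arm or the gripper's body presses on something with over 40 N, if the wrist force passes 120 N, or if a joint passes its speed limit or range.

## Robot

A 6-joint arm with a two-finger parallel gripper is mounted at the origin on the work surface. World frame = base frame: x ahead of the robot, y to its left, z up, the work surface at z = 0. Lengths are in m, angles in rad, forces in N, time in s.
With the tool pointing down it reaches from about 0.275 to 0.975 m from the base axis. Payload 8.4 kg.
Tool frame: the origin (TCP) lies on the front face of the gripper's body, between the roots of the fingers; the fingertips stand 88 mm ahead of it and the grasp point (between the pads) lies pinch_z ahead of it (pinch_z is the distance from the TCP to the grasp point, in m); z points along the fingers, x is the direction in which the jaws open and shut, and the axes are right-handed (so a half turn about z gives the same grasp; the last joint's range is limited). The gripper opens to 92 mm and grips with 3 to 60 N. Pads are 20 mm wide; open, the fingers measure 128 mm over their backs; the gripper's body (75 mm by 189 mm) begins 69 mm behind the grasp point.
Start: joints at [1.246, 0.353, 1.633, -0, 1.155, -0.002], TCP at [0.198, 0.593, 0.303] pointing down, gripper open.
Joint ranges: [-2.63, 2.63], [-0.92, 2.1], [0.06, 2.66], [-1.3, 4.44], [0, 2.69], [-3.02, 3.02]. Speed limits (rad/s): [2.22, 2.22, 2.79, 3.14, 3.14, 3.14].

## Interface

Orientations are given as a 3x3 rotation matrix whose columns are the frame's x, y, z axes.
In Python, from plant import observe, read_camera, finish_job, spot_in, masks_of, pinch_z gives the robot as it stands.
- The arm moves only by the tool apply_moves, never from a script. Its argument "moves" is a list that holds one entry, the list of rows, each a list of 6 numbers: the shift along the tool's x, y, z normalised to -1 to 1, where 1 is 15 cm, then the turn, a rotation vector about the tool's x, y, z normalised to -1 to 1, where 1 is 60 degrees. A call has 1 to 20 rows; each row is the pose to reach, as a shift and turn from the pose commanded when the call began, along the tool's axes at that moment; what a row does not reach only later rows make up. A row lasts 1/12 s, in which the tool goes at most 41.7 mm and 7.16 degrees, less where a joint would pass 70% of its speed; a pose out of reach is approached as far as the arm can. A call with a number of a shift or a turn outside -1 to 1 is refused whole. A call with a gripper value outside its range is refused whole. "gripper" is the closure, from -1 (fully open) to 1 (shut), so that 0 is half open, set as the call begins (left out, the last holds). The fingers move at their own pace and stop on an object; "newtons" is the grip in N (left out, the last holds). Time passes only in rows, so rows that repeat a pose let the fingers close. It gives the time, the measured TCP pose, the force and the opening at its end, in the units of the state.
- observe(): the state, without advancing time (a new reading comes with each control period).
- read_camera(name): name is "scene" or "side" or "wrist"; returns a dict with "color" (400x640x3 uint8, blue, green, red), "depth" (400x640 float32, m along the optical axis (not along the pixel's ray), 0 where there is no reading), "intrinsics" (3x3 intrinsics, pixels), "k1" (the pictures are not rectified: a ray, as slopes to the right and down, at radius r is drawn at 1 + k1 r^2 times it, then the intrinsics apply), "R" (3x3) and "t" (3): a world point X has camera coordinates R X + t; the wrist camera has in their place "mount" (4x4, takes a point from camera to tool coordinates, whose origin is the TCP and whose axes are the tool frame's). Camera axes: x right, y down, z forward; pixel columns grow to the right and rows downward; lengths in m; the calibration is good to about 2 mm. A picture is of the moment at which its call begins: read the wrist's pose just before it.
- finish_job(): hands the job in, once; it reports no verdict.
Trained networks look in a picture, given as the dict that the camera call returned (one of the last four; its "shot" number tells which), for a name from the list of things; names that differ only in an ending like _2 or _b are one class to them, and where a whole thing is asked for, a point or a joint stands for the part that bears it (a point fixed in the world has none). Each returns a list of dicts, best first, with "confidence" (0 to 1); they miss things now and then, are a little off and sometimes report something else, mostly with a low value. They report only what shows in the picture. A call takes as long as a camera call. They do not tell look-alikes from the thing itself.
- spot_in(thing, picture): "xyz" ([x, y, z] in m, in world coordinates, good to about 4 mm: the middle of the surface that is visible of it).
- masks_of(thing, picture): "pixels" (400x640 bool, what is visible of it).
The state is a dict: "t": time; "joints": joint angles; "joint_velocities": joint speeds; "tau": joint torques, N m; "eef_pos": TCP position; "orientation": TCP orientation; "ft_force": force on the tool from outside, world axes, zero at the start; "moment": the same for the moment, N m; "grip_width": finger opening in m.
Only numpy, scipy, OpenCV 4.12 (cv2) and the standard library are available. Lean on these libraries where they do the work, as an engineer would, in place of code of your own. Each camera call takes 0.05 s, during which the arm holds its last target. There are 200 camera calls.

## Working session

There is one attempt and no reset: what is moved stays moved. The work goes in short steps, Python scripts to look and compute and a tool call to move; the robot and the scene stay as the last step left them, time stands still between calls to the robot, and variables do not carry over. Pictures are saved under pics/ and viewed, about 8 in all and at most 12, crops included, and the job is handed in when it is done.

Besides the shell and the picture viewer there is one more tool, called after ">>>" as a command line: name --argument value ..., lists and objects as JSON in quotes. apply_moves: Moves the arm, as the interface text tells. Its arguments: {"type":"object","properties":{"moves":{"type":"array"},"gripper":{"type":"number"},"newtons":{"type":"number"}},"required":["moves"]}

```bash
ls; mkdir -p pics
python3 - <<'E'
from plant import *
import cv2,numpy as np
print(pinch_z, observe())
for n in ["scene","side"]:
    p=read_camera(n); cv2.imwrite(f"pics/{n}0.png",p["color"])
    for th in ["hinge_base","guide","guide_eye","guide_grip","pin","pin_grip","pin_stand","dowel0","can0","spanner"]:
        print(n,th,[(np.round(d["xyz"],3).tolist(),round(d["confidence"],2)) for d in spot_in(th,p)][:5])
E
```

```text
pics
0.0694 {'t': 0.0, 'joints': array([ 1.24557371e+00,  3.53625429e-01,  1.63414559e+00,  2.73493919e-05,
        1.15516384e+00, -2.37660788e-03]), 'joint_velocities': array([-0.00045268,  0.00093701,  0.0004155 ,  0.00036808, -0.00149753,
       -0.00126444]), 'tau': array([ 6.00826934e-04, -5.93849552e+01, -3.34213722e+01,  6.95938803e-02,
        2.35092826e-02, -9.58504666e-05]), 'eef_pos': array([0.19815217, 0.59236322, 0.30197289]), 'orientation': array([[ 3.17277000e-01,  9.48332800e-01, -4.52569921e-04],
       [ 9.48331959e-01, -3.17277321e-01, -1.26385036e-03],
       [-1.34214092e-03, -2.81958705e-05, -9.99999099e-01]]), 'ft_force': array([ 0.36250045, -0.79949181, -0.69051477]), 'moment': array([ 0.00517064,  0.03699325, -0.01066157]), 'grip_width': 0.09192215463673203}
scene hinge_base [([0.499, 0.254, 0.02], 0.68)]
scene guide [([0.572, -0.066, 0.043], 0.74), ([0.205, -0.27, 0.043], 0.64)]
scene guide_eye [([0.208, -0.269, 0.045], 0.94), ([0.57, -0.066, 0.045], 0.68)]
scene guide_grip [([0.568, -0.061, 0.047], 0.71), ([0.203, -0.264, 0.044], 0.59)]
scene pin [([0.592
[... 509 characters left out ...]
, -0.304, 0.047], 0.92), ([0.564, -0.073, 0.043], 0.89)]
side guide_eye [([0.563, -0.074, 0.044], 0.84), ([0.2, -0.307, 0.053], 0.81), ([0.405, -0.177, 0.054], 0.58)]
side guide_grip [([0.56, -0.076, 0.045], 0.73), ([0.201, -0.303, 0.051], 0.56)]
side pin [([0.578, -0.297, 0.104], 0.72), ([0.485, 0.224, 0.021], 0.69), ([0.763, 0.008, 0.047], 0.32)]
side pin_grip []
side pin_stand [([0.502, -0.314, 0.053], 0.81), ([0.449, -0.322, 0.099], 0.33)]
side dowel0 [([0.513, -0.311, 0.098], 0.67)]
side can0 [([0.674, -0.33, 0.054], 0.95), ([0.742, 0.257, 0.05], 0.95), ([0.765, 0.011, 0.05], 0.86), ([0.405, -0.18, 0.054], 0.77)]
side spanner [([0.362, 0.29, 0.006], 0.49), ([0.486, 0.228, 0.022], 0.45)]
```

View pics/scene0.png

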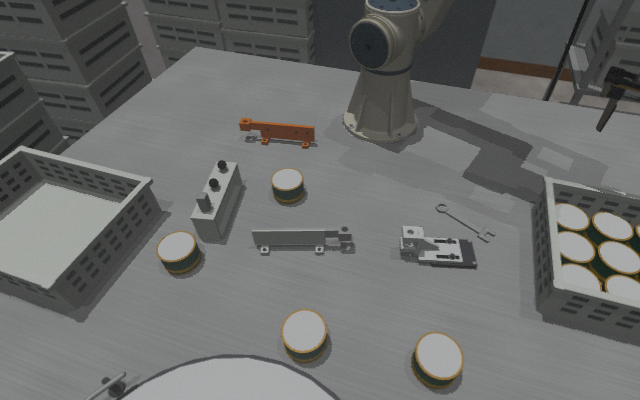

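View pics/side0.png

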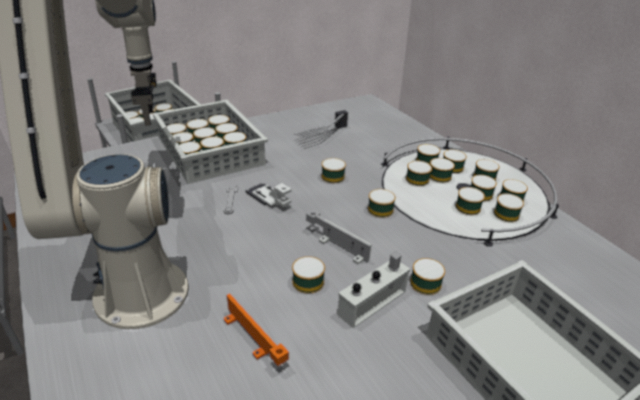

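Scene view: pin's square head at (203,202) at the near end of the stand, guide bar (253,238) to knuckle (345,235), fork at (410,238) with plate to (475,265), its mouth towards −column (towards the guide). The side view shows the same layout, but its positions are about 3 cm off, so I'm checking which camera is right.

```bash
cat > h.py <<'E'
from plant import *
import numpy as np,cv2
def cloud(p,T=None):
    K=p["intrinsics"];d=p["depth"];v,u=np.mgrid[:400,:640]
    x=(u-K[0,2])/K[0,0];y=(v-K[1,2])/K[1,1]
    a,b=x.copy(),y.copy()
    for _ in range(8):
        s=1+p["k1"]*(a*a+b*b);a,b=x/s,y/s
    C=np.dstack([a*d,b*d,d])
    if T is None: W=(C-p["t"])@p["R"]
    else:
        o=T; M=p["mount"]; W=(C@M[:3,:3].T+M[:3,3])@o["orientation"].T+o["eef_pos"]
    W[d==0]=np.nan
    return W
E
python3 - <<'E'
from h import *
for n in ["scene","side"]:
    p=read_camera(n);W=cloud(p)
    print(n,p["k1"],np.round(p["t"],3), 'cam at',np.round(-p["R"].T@p["t"],3))
    for th in ["guide","hinge_base","pin_stand","pin","can0","spanner"]:
        for m in masks_of(th,p)[:4]:
            P=W[m["pixels"]];P=P[~np.isnan(P).any(1)]
            if len(P)<10: continue
            r=cv2.minAreaRect(P[:,:2].astype(np.float32)*1000)
            print(th,round(m["confidence"],2),len(P),"med",np.round(np.median(P,0),3),"zr",np.round(np.percentile(P[:,2],[2,98]),3),"rect",np.round(r[0],0),np.round(r[1],0),round(r[2],1))
    g=W[...,2];k=(abs(g)<.02)&(W[...,0]>.2)&(W[...,0]<.8)&(abs(W[...,1])<.4);
    Q=W[k];A=np.c_[Q[:,:2],np.ones(len(Q))];print('deck plane',np.linalg.lstsq(A,Q[:,2],rcond=None)[0].round(4))
    k=(g>.05)&(g<.15)&(np.hypot(W[...,0],W[...,1])<.17);Q=W[k]; 
    if len(Q):
        A=np.c_[2*Q[:,:2],np.ones(len(Q))];s=np.linalg.lstsq(A,(Q[:,:2]**2).sum(1),rcond=None)[0];print('base circ',s)
E
```

```text
scene -0.004928560819927606 [ 0.166 -0.268  1.262] cam at [1.054 0.176 0.742]
guide 0.8 1213 med [ 0.207 -0.273  0.043] zr [-0.     0.065] rect [ 171. -286.] [129. 232.] 9.5
guide 0.76 1837 med [ 0.571 -0.066  0.045] zr [-0.     0.066] rect [552. -71.] [ 89. 244.] 18.5
hinge_base 0.9 2113 med [0.5   0.252 0.021] zr [0.001 0.079] rect [473. 251.] [114. 184.] 0.5
pin_stand 0.91 2114 med [ 0.536 -0.294  0.063] zr [0.001 0.082] rect [ 479. -333.] [299. 101.] 15.5
pin 0.47 263 med [ 0.592 -0.287  0.107] zr [-0.001  0.127] rect [ 539. -339.] [166.  33.] 46.6
can0 0.82 2393 med [0.76  0.277 0.055] zr [0.001 0.058] rect [738. 282.] [ 91. 112.] 69.7
can0 0.69 929 med [ 0.429 -0.153  0.054] zr [0.005 0.058] rect [ 413. -159.] [84. 80.] 21.5
can0 0.56 1952 med [0.792 0.034 0.055] zr [0.005 0.058] rect [779.  20.] [109.  84.] 64.9
spanner 0.66 532 med [0.371 0.307 0.007] zr [-0.001  0.01 ] rect [368. 304.] [157.  40.] 63.2
deck plane [-0.001   0.0006  0.0013]
base circ [-0.00233655  0.00031873  0.00710741]
side -0.12389274030830479 [-0.451  0.213  1.246] cam at [-0.059 -0.994  0.9  ]
guide 0.94 
[... 306 characters left out ...]
0.315  0.054] zr [0.001 0.083] rect [ 515. -298.] [203.  77.] 12.1
pin 0.71 203 med [ 0.578 -0.298  0.109] zr [0.024 0.128] rect [ 625. -246.] [155.  28.] 48.5
can0 0.98 983 med [ 0.671 -0.329  0.053] zr [0.001 0.058] rect [ 686. -318.] [85. 84.] 74.7
can0 0.91 645 med [0.767 0.01  0.049] zr [0.001 0.06 ] rect [814.  54.] [174.  81.] 37.9
can0 0.59 544 med [0.736 0.257 0.045] zr [0.001 0.06 ] rect [772. 316.] [189.  90.] 57.2
can0 0.57 1067 med [ 0.401 -0.18   0.054] zr [0.002 0.059] rect [ 430. -138.] [154.  86.] 50.2
spanner 0.74 168 med [0.372 0.311 0.007] zr [-0.002  0.012] rect [370. 300.] [163.  35.] 66.2
deck plane [0.0026 0.002  0.0004]
base circ [-0.00090506  0.00481     0.00739617]
```

Run:
```python
from h import *
cl={}
def box(P,name):
    r=cv2.minAreaRect(P[:,:2].astype(np.float32)*1000);b=cv2.boxPoints(r)
    print(name,len(P),"med",np.round(np.median(P,0),3),"c",np.round(r[0],0),np.round(r[1],0),round(r[2],1))
for n in ["scene","side"]:
    p=read_camera(n);W=cloud(p);x,y,z=W[...,0],W[...,1],W[...,2]
    def reg(x0,x1,y0,y1,z0,z1):
        m=((x>x0)&(x<x1)&(y>y0)&(y<y1)&(z>z0)&(z<z1)).astype(np.uint8)
        m=cv2.erode(m,np.ones((2,2),np.uint8)) if 0 else m
        return W[m>0]
    P=reg(.5,.62,-.17,.10,.058,.070);box(P,n+" guidetop")
    c=P[:,:2].mean(0);u=np.linalg.svd(P[:,:2]-c)[2][0];print(c,u,np.percentile((P[:,:2]-c)@u,[0,2,98,100]))
    P=reg(.5,.62,-.17,.10,.003,.018);box(P,n+" shoes")
    P=reg(.4,.6,.12,.35,.074,.084);box(P,n+" lug")
    P=reg(.4,.6,.12,.35,.008,.018);box(P,n+" plate")
    P=reg(.4,.7,-.40,-.22,.077,.084);box(P,n+" standtop")
    P=reg(.54,.65,-.36,-.22,.120,.130);box(P,n+" pinhead")
```

```text
scene guidetop 560 med [ 0.559 -0.041  0.063] c [566. -58.] [ 31. 229.] 19.9
[ 0.5610095  -0.04589223] [ 0.31330756 -0.94965171] [-0.1014769  -0.09922292  0.12258851  0.12746452]
scene shoes 339 med [ 0.579 -0.071  0.012] c [561. -36.] [117. 265.] 0.3
scene lug 250 med [0.506 0.188 0.078] c [504. 186.] [36. 46.] 14.8
scene plate 546 med [0.489 0.313 0.012] c [481. 285.] [ 92. 180.] 26.8
scene standtop 1009 med [ 0.529 -0.298  0.08 ] c [ 520. -305.] [204.  58.] 11.9
scene pinhead 80 med [ 0.589 -0.289  0.125] c [ 587. -290.] [24. 22.] 11.7
side guidetop 330 med [ 0.556 -0.045  0.064] c [563. -58.] [ 33. 232.] 19.1
[ 0.55750587 -0.04856101] [ 0.31873913 -0.94784248] [-0.10483192 -0.10077461  0.12006359  0.12669326]
side shoes 461 med [ 0.546 -0.058  0.005] c [559. -36.] [118. 269.] 0.1
side lug 109 med [0.504 0.184 0.079] c [505. 185.] [39. 49.] 15.4
side plate 163 med [0.456 0.304 0.014] c [457. 261.] [192. 176.] 57.7
side standtop 1017 med [ 0.503 -0.313  0.08 ] c [ 519. -306.] [205.  60.] 11.9
side pinhead 58 med [ 0.583 -0.294  0.126] c [ 585. -292.] [24. 23.] 11.6
```

```bash
cat >> h.py <<'E'
from scipy.spatial.transform import Rotation as Ro
def go(pos,yaw,o=None):
    o=o or observe(); R=o["orientation"]; a=np.radians(yaw)
    T=np.array([[np.cos(a),np.sin(a),0],[np.sin(a),-np.cos(a),0],[0,0,-1]])
    print("t",round(o["t"],2),"tcp",o["eef_pos"].round(4),"yaw",np.degrees(np.arctan2(R[1,0],R[0,0])).round(2),"F",o["ft_force"].round(1),"w",round(o["grip_width"],4))
    s=R.T@(np.array(pos)-o["eef_pos"])/.15; w=Ro.from_matrix(R.T@T).as_rotvec()/np.radians(60)
    print("row",s.round(4),w.round(4),"n calls",np.abs(np.r_[s,w]).max().round(2))
E
python3 -c "
from h import *
go([.53,.08,.33],18.4)"
```

```text
t 1.9 tcp [0.1983 0.5927 0.3027] yaw 71.5 F [-0.6  1.1  0.2] w 0.0914
row [-2.5402  3.1816 -0.1821] [-0.000e+00 -1.000e-04  8.851e-01] n calls 3.18
```

>>> apply_moves --moves '[[[-0.64, 0.8, -0.05, 0, 0, 0], [-0.64, 0.8, -0.05, 0, 0, 0], [-0.64, 0.8, -0.05, 0, 0, 0], [-0.64, 0.8, -0.05, 0, 0, 0], [-0.64, 0.8, -0.05, 0, 0, 0]]]'

```text
t: 2.32
eef_pos: [0.2836, 0.4598, 0.3105]
orientation: [[0.32, 0.948, 0.001], [0.948, -0.319, -0.002], [-0.001, 0.001, -1.0]]
ft_force: [-0.6, 0.3, -0.1]
grip_width: 0.0916
```

>>> apply_moves --moves '[[[-0.64, 0.8, -0.05, 0, 0, 0], [-0.64, 0.8, -0.05, 0, 0, 0], [-0.64, 0.8, -0.05, 0, 0, 0], [-0.64, 0.8, -0.05, 0, 0, 0], [-0.64, 0.8, -0.05, 0, 0, 0]]]'

```text
t: 2.73
eef_pos: [0.3669, 0.3315, 0.3181]
orientation: [[0.32, 0.947, 0.001], [0.947, -0.32, -0.001], [-0.0, 0.001, -1.0]]
ft_force: [-0.4, 0.2, 0.5]
grip_width: 0.0917
```

>>> apply_moves --moves '[[[-0.64, 0.8, -0.05, 0, 0, 0], [-0.64, 0.8, -0.05, 0, 0, 0], [-0.64, 0.8, -0.05, 0, 0, 0], [-0.64, 0.8, -0.05, 0, 0, 0], [-0.64, 0.8, -0.05, 0, 0, 0]]]'

```text
t: 3.15
eef_pos: [0.4507, 0.2029, 0.3257]
orientation: [[0.32, 0.947, 0.002], [0.947, -0.32, -0.001], [0.0, 0.002, -1.0]]
ft_force: [0.2, 1.0, 0.0]
grip_width: 0.0921
```

>>> apply_moves --moves '[[[-0.62, 0.78, -0.03, 0, 0, 0.885], [-0.62, 0.78, -0.03, 0, 0, 0.885], [-0.62, 0.78, -0.03, 0, 0, 0.885], [-0.62, 0.78, -0.03, 0, 0, 0.885], [-0.62, 0.78, -0.03, 0, 0, 0.885], [-0.62, 0.78, -0.03, 0, 0, 0.885], [-0.62, 0.78, -0.03, 0, 0, 0.885], [-0.62, 0.78, -0.03, 0, 0, 0.885], [-0.62, 0.78, -0.03, 0, 0, 0.885], [-0.62, 0.78, -0.03, 0, 0, 0.885]]]'

```text
t: 3.98
eef_pos: [0.5298, 0.0812, 0.3296]
orientation: [[0.948, 0.318, -0.0], [0.318, -0.948, 0.0], [0.0, -0.0, -1.0]]
ft_force: [-0.7, 0.1, 0.1]
grip_width: 0.0916
```

Run:
```python
from h import *
o=observe();p=read_camera("wrist");cv2.imwrite("pics/w1.png",p["color"]);go([.567,-.063,.11],18.4,o)
W=cloud(p,o);np.save("w1.npy",W)
print(p["mount"].round(3))
x,y,z=[W[...,i] for i in range(3)]
def box(n,x0,x1,y0,y1,z0,z1):
    P=W[(x>x0)&(x<x1)&(y>y0)&(y<y1)&(z>z0)&(z<z1)]
    if len(P)<5: print(n,len(P));return
    r=cv2.minAreaRect(P[:,:2].astype(np.float32)*1000);print(n,len(P),np.round(np.median(P,0),4),np.round(r[0],1),np.round(r[1],1),round(r[2],1))
box("guidetop",.5,.62,-.19,.10,.058,.070)
box("lug",.4,.6,.12,.35,.072,.084)
box("plate",.4,.6,.12,.35,.008,.018)
```

```text
t 3.98 tcp [0.5298 0.0812 0.3296] yaw 18.57 F [-0.7  0.1  0.1] w 0.0916
row [-0.071   0.9907  1.4639] [-0.0003 -0.0001  0.0028] n calls 1.46
[[ 1.     0.001 -0.     0.   ]
 [-0.001  0.97   0.241 -0.069]
 [ 0.001 -0.241  0.97  -0.082]
 [ 0.     0.     0.     1.   ]]
guidetop 1421 [0.5429 0.0072 0.0633] [559.9 -51.2] [ 28.7 215.8] 18.6
lug 1550 [0.503  0.1893 0.0776] [503.5 187. ] [34.1 46.5] 14.7
plate 398 [0.4817 0.2516 0.0117] [489.3 241.6] [76.2 75.1] 15.4
```

View pics/w1.png

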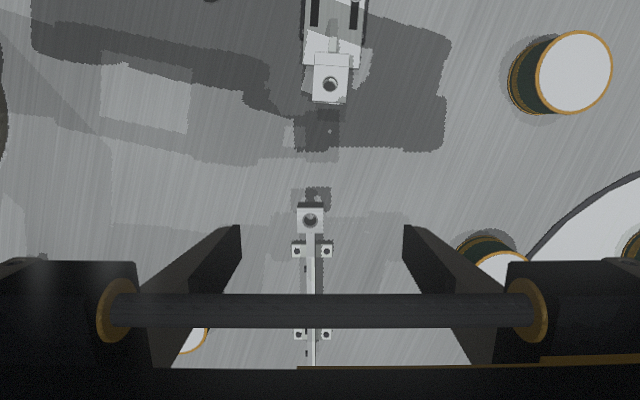

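Wrist view: lug hole near (330,84), knuckle hole near (310,221), bar running down column ~308 between the fingers. Now locating both holes on their known height planes.

```bash
cat >> h.py <<'E'
def ray(p,o,u,v,z):
    K=p["intrinsics"];a0=np.array([(u-K[0,2])/K[0,0],(v-K[1,2])/K[1,1]]);a=a0.copy()
    for _ in range(8): a=a0/(1+p["k1"]*(a@a))
    M=p["mount"];d=o["orientation"]@M[:3,:3]@np.r_[a,1];c=o["orientation"]@M[:3,3]+o["eef_pos"]
    return c+d*(z-c[2])/d[2]
def hole(p,o,u,v,z,r=13,thr=None):
    g=cv2.cvtColor(p["color"],cv2.COLOR_BGR2GRAY)[v-r:v+r,u-r:u+r]
    t,m=cv2.threshold(g,0,255,cv2.THRESH_BINARY_INV+cv2.THRESH_OTSU)
    n,l,s,c=cv2.connectedComponentsWithStats(m)
    k=1+np.argmin([np.hypot(*(q-r)) for q in c[1:]]);print("hole",t,s[k],c[k]-r)
    return ray(p,o,u-r+c[k][0],v-r+c[k][1],z)
E
python3 - <<'E'
from h import *
o=observe();p=read_camera("wrist")
L=hole(p,o,330,84,.078,11);E=hole(p,o,310,221,.0645,9);print(L,E)
W=np.load("w1.npy");x,y,z=[W[...,i] for i in range(3)]
P=W[(x>.5)&(x<.62)&(y>-.19)&(y<.0)&(z>.060)&(z<.068)][:,:2]
m=P.mean(0);u=np.linalg.svd(P-m)[2][0];print("bar",len(P),m,u,np.degrees(np.arctan2(u[1],u[0]))%180,"eye off bar",np.cross(u,E[:2]-m))
g=cv2.cvtColor(p["color"],cv2.COLOR_BGR2GRAY)
cv2.imwrite("pics/c1.png",np.hstack([cv2.resize(p["color"][44:124,290:370],(480,480),interpolation=0),cv2.resize(p["color"][185:235,285:335],(300,480)[:1]*2,interpolation=0).repeat(1,0) if 0 else cv2.resize(p["color"][195:245,285:335],(310,480),interpolation=0)]))
E
```

```text
hole 136.0 [  4   3  15  16 152] [-0.77631579 -0.32236842]
hole 127.0 [  2   2  15  14 149] [-0.33557047 -0.48993289]
[0.50441774 0.18056282 0.078     ] [0.53110569 0.03530008 0.0645    ]
bar 656 [ 0.56639124 -0.07006911] [ 0.3154918 -0.9489283] 108.39050556424272 eye off bar -0.0002403418631861179<stdin>:6: DeprecationWarning: Arrays of 2-dimensional vectors are deprecated. Use arrays of 3-dimensional vectors instead. (deprecated in NumPy 2.0)
```

View pics/c1.png

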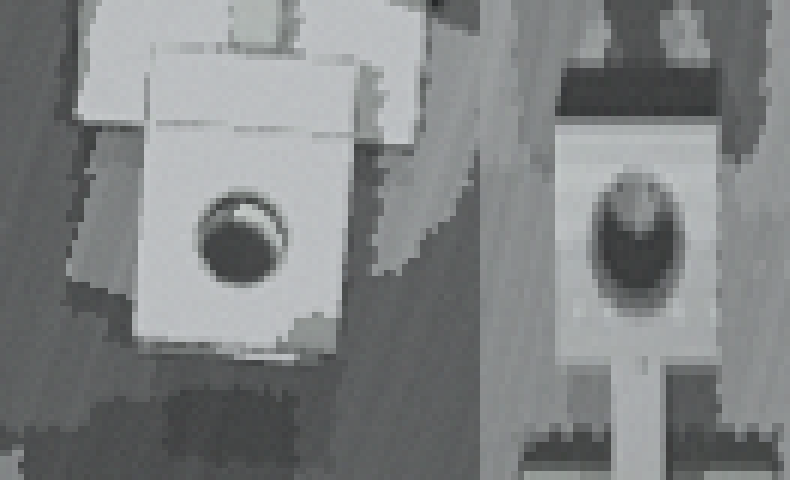

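Crop: lug hole centre at (330.3,83.7), knuckle hole centre (310.3,220.2). So the lug hole is about (0.505,0.181) and the eye about (0.531,0.036), heading 108.4°, with the fork at about 105°. Going down to grip the guide.

>>> apply_moves --moves '[[[-0.089, 0.991, 0, 0, 0, 0], [-0.089, 0.991, 0, 0, 0, 0], [-0.089, 0.991, 0, 0, 0, 0], [-0.089, 0.991, 0, 0, 0, 0], [-0.089, 0.991, 0.7, 0, 0, 0], [-0.089, 0.991, 0.7, 0, 0, 0], [-0.089, 0.991, 0.7, 0, 0, 0], [-0.089, 0.991, 0.7, 0, 0, 0], [-0.089, 0.991, 0.7, 0, 0, 0]]]'

```text
t: 4.83
eef_pos: [0.5637, -0.0649, 0.2242]
orientation: [[0.949, 0.317, -0.002], [0.317, -0.949, 0.0], [-0.002, -0.001, -1.0]]
ft_force: [-0.2, -0.1, 0.6]
grip_width: 0.092
```

Run:
```python
from h import *
go([.5645,-.064,.1094],18.4)
```

```text
t 4.83 tcp [ 0.5637 -0.0649  0.2242] yaw 18.46 F [-0.2 -0.1  0.6] w 0.092
row [ 0.0084 -0.0033  0.7651] [-0.001   0.0019  0.001 ] n calls 0.77
```

>>> apply_moves --moves '[[[0.008, 0, 0.4, 0, 0, 0], [0.008, 0, 0.6, 0, 0, 0], [0.008, 0, 0.765, 0, 0, 0], [0.008, 0, 0.765, 0, 0, 0]]]'

```text
t: 5.17
eef_pos: [0.5636, -0.0643, 0.1069]
orientation: [[0.949, 0.317, -0.005], [0.317, -0.949, 0.001], [-0.005, -0.002, -1.0]]
ft_force: [-1.4, 0.6, 0.9]
grip_width: 0.0918
```

>>> apply_moves --moves '[[[0, 0, 0, 0, 0, 0], [0, 0, 0, 0, 0, 0], [0, 0, 0, 0, 0, 0], [0, 0, 0, 0, 0, 0], [0, 0, 0, 0, 0, 0], [0, 0, 0, 0, 0, 0], [0, 0, 0, 0, 0, 0], [0, 0, 0, 0, 0, 0], [0, 0, 0, 0, 0, 0], [0, 0, 0, 0, 0, 0]]]' --gripper 1 --newtons 30

```text
t: 6.0
eef_pos: [0.5651, -0.0648, 0.1099]
orientation: [[0.949, 0.316, -0.0], [0.316, -0.949, 0.0], [-0.0, -0.0, -1.0]]
ft_force: [0.4, -0.1, -0.9]
grip_width: 0.0273
```

Run:
```python
from h import *
o=observe();p=read_camera("wrist");cv2.imwrite("pics/w2.png",p["color"])
# pre-insert: eye 45mm before hole along hinge dir
h=np.radians(105);u=np.array([np.cos(h),np.sin(h)]);H=np.array([.505,.181])
g=H-.045*u-.105*u
go([*g,.1094],15,o)
```

```text
t 6.0 tcp [ 0.5651 -0.0648  0.1099] yaw 18.4 F [ 0.4 -0.1 -0.9] w 0.0273
row [ 0.0777 -0.6832  0.0032] [-0.0001  0.0002  0.0567] n calls 0.68
```

View pics/w2.png

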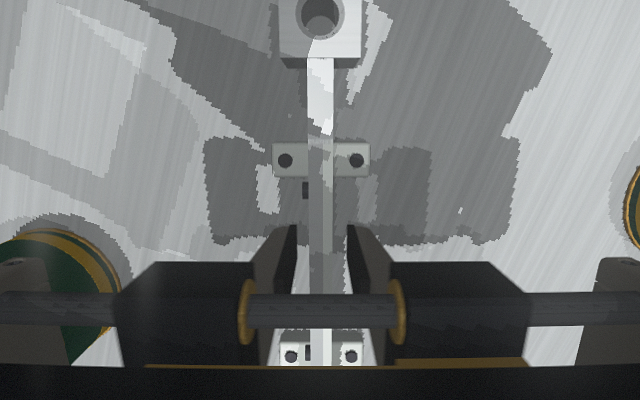

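Wrist view: bar centred between the fingers near (320,250), knuckle hole at (320,15); the jaws are still closing (27 mm), so I give them more time.

>>> apply_moves --moves '[[[0, 0, 0, 0, 0, 0], [0, 0, 0, 0, 0, 0], [0, 0, 0, 0, 0, 0], [0, 0, 0, 0, 0, 0], [0, 0, 0, 0, 0, 0], [0, 0, 0, 0, 0, 0]]]'

```text
t: 6.55
eef_pos: [0.565, -0.0648, 0.1098]
orientation: [[0.949, 0.316, -0.0], [0.316, -0.949, 0.0], [-0.0, -0.0, -1.0]]
ft_force: [-0.1, 0.3, -1.4]
grip_width: 0.01
```

Run:
```python
from h import *
o=observe();p=read_camera("wrist")
g=cv2.cvtColor(p["color"],cv2.COLOR_BGR2GRAY)
K=p["intrinsics"]
# hole centre near (320,15): rim visible
print("eye", ray(p,o,320,14,.0645), o["eef_pos"])
h=np.radians(105);u=np.array([np.cos(h),np.sin(h)]);H=np.array([.505,.181])
go([*(H-.15*u),.1099],15,o)
```

```text
eye [0.5312633  0.03531638 0.0645    ] [ 0.56502604 -0.06479294  0.10981426]
t 6.55 tcp [ 0.565  -0.0648  0.1098] yaw 18.41 F [-0.1  0.3 -1.4] w 0.01
row [ 7.830e-02 -6.829e-01 -5.000e-04] [-0.0001  0.0003  0.0568] n calls 0.68
```

>>> apply_moves --moves '[[[0.01, -0.1, -0.003, 0, 0, 0.006], [0.023, -0.2, -0.003, 0, 0, 0.016], [0.034, -0.3, -0.003, 0, 0, 0.025], [0.046, -0.4, -0.003, 0, 0, 0.033], [0.058, -0.5, -0.003, 0, 0, 0.041], [0.069, -0.6, -0.003, 0, 0, 0.05], [0.078, -0.683, -0.003, 0, 0, 0.057], [0.078, -0.683, -0.003, 0, 0, 0.057], [0.078, -0.683, -0.003, 0, 0, 0.057]]]'

```text
t: 7.35
eef_pos: [0.5436, 0.0365, 0.1101]
orientation: [[0.966, 0.26, -0.001], [0.26, -0.966, -0.0], [-0.001, -0.0, -1.0]]
ft_force: [0.2, -0.0, -4.0]
grip_width: 0.0099
```

Run:
```python
from h import *
o=observe();p=read_camera("wrist");cv2.imwrite("pics/w3.png",cv2.resize(p["color"][:200,200:440],(720,600)))
W=cloud(p,o);x,y,z=[W[...,i] for i in range(3)]
P=W[(x>.4)&(x<.6)&(y>.14)&(y<.35)&(z>.072)&(z<.084)]
if len(P)>20:
    r=cv2.minAreaRect(P[:,:2].astype(np.float32)*1000);print("lug",len(P),np.round(r[0],1),np.round(r[1],1),round(r[2],1))
P=W[(x>.4)&(x<.6)&(y>.0)&(y<.17)&(z>.058)&(z<.070)]
r=cv2.minAreaRect(P[:,:2].astype(np.float32)*1000);print("knuckle+",len(P),np.round(r[0],1),np.round(r[1],1),round(r[2],1))
h=np.radians(105);u=np.array([np.cos(h),np.sin(h)]);H=np.array([.505,.181])
go([*(H-.1056*u),.1099],15,o)
```

```text
knuckle+ 10964 [535.5  72.6] [ 41.9 150.7] 11.6
t 7.35 tcp [0.5436 0.0365 0.1101] yaw 15.08 F [ 0.2 -0.  -4. ] w 0.0099
row [ 0.0012 -0.2933  0.0013] [-0.      0.0006  0.0013] n calls 0.29
```

View pics/w3.png

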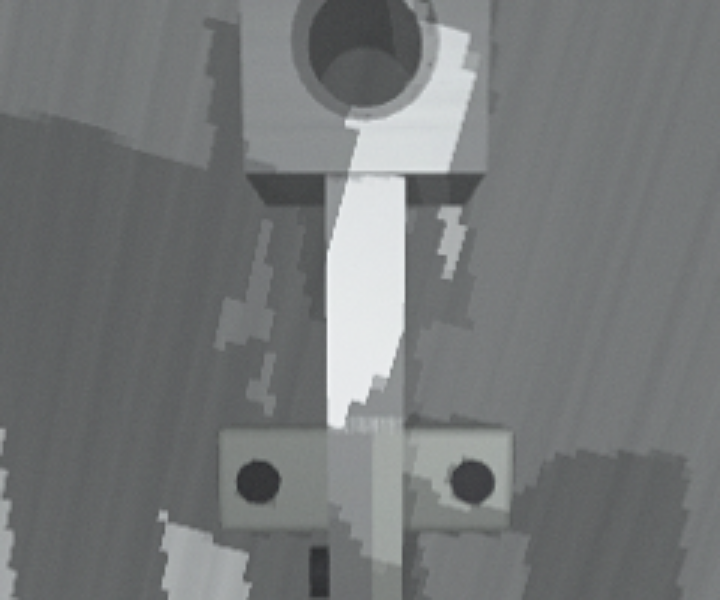

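Wrist crop: guide held straight, knuckle intact and the bar in line with the tool; the fork is out of view. The −4 N means it is just carried off the deck. Sliding in now, slowing near the web.

>>> apply_moves --moves '[[[0, -0.05, 0, 0, 0, 0], [0, -0.1, 0, 0, 0, 0], [0, -0.13, 0, 0, 0, 0], [0, -0.16, 0, 0, 0, 0], [0, -0.19, 0, 0, 0, 0], [0, -0.22, 0, 0, 0, 0], [0, -0.25, 0, 0, 0, 0], [0, -0.25, 0, 0, 0, 0], [0, -0.25, 0, 0, 0, 0]]]'

```text
t: 8.15
eef_pos: [0.5342, 0.0726, 0.1104]
orientation: [[0.966, 0.259, 0.0], [0.259, -0.966, -0.0], [0.0, 0.0, -1.0]]
ft_force: [-0.0, -0.5, -4.7]
grip_width: 0.0098
```

>>> apply_moves --moves '[[[0, -0.01, 0, 0, 0, 0], [0, -0.02, 0, 0, 0, 0], [0, -0.02, 0, 0, 0, 0]]]'

```text
t: 8.4
eef_pos: [0.5334, 0.0753, 0.1104]
orientation: [[0.966, 0.258, -0.0], [0.258, -0.966, 0.0], [-0.0, -0.0, -1.0]]
ft_force: [-0.1, -0.4, -4.5]
grip_width: 0.0099
```

>>> apply_moves --moves '[[[0, -0.01, 0, 0, 0, 0], [0, -0.02, 0, 0, 0, 0], [0, -0.02, 0, 0, 0, 0]]]'

```text
t: 8.65
eef_pos: [0.5326, 0.0783, 0.1104]
orientation: [[0.966, 0.259, -0.0], [0.259, -0.966, 0.0], [0.0, -0.0, -1.0]]
ft_force: [-0.0, 0.5, -5.2]
grip_width: 0.0099
```

>>> apply_moves --moves '[[[0, -0.007, 0, 0, 0, 0], [0, -0.007, 0, 0, 0, 0]]]'

```text
t: 8.82
eef_pos: [0.5324, 0.0793, 0.1104]
orientation: [[0.966, 0.259, -0.0], [0.259, -0.966, 0.0], [-0.0, -0.0, -1.0]]
ft_force: [0.2, -0.8, -5.0]
grip_width: 0.0096
```

>>> apply_moves --moves '[[[0, -0.007, 0, 0, 0, 0], [0, -0.007, 0, 0, 0, 0]]]'

```text
t: 8.98
eef_pos: [0.5321, 0.0803, 0.1104]
orientation: [[0.966, 0.259, 0.0], [0.259, -0.966, 0.0], [0.0, -0.0, -1.0]]
ft_force: [0.2, 0.2, -5.4]
grip_width: 0.0099
```

>>> apply_moves --moves '[[[0, -0.007, 0, 0, 0, 0], [0, -0.007, 0, 0, 0, 0]]]'

```text
t: 9.15
eef_pos: [0.5321, 0.0807, 0.1105]
orientation: [[0.966, 0.259, 0.0], [0.259, -0.966, -0.001], [0.0, 0.001, -1.0]]
ft_force: [0.5, -5.3, -4.2]
grip_width: 0.0098
```

Web contact felt (−5 N along y). It puts the hole axis at (0.5053,0.1807), which agrees with the camera. Backing off 2 mm, setting it down on its shoes and releasing.

>>> apply_moves --moves '[[[0, 0.01, 0, 0, 0, 0], [0, 0.017, 0, 0, 0, 0], [0, 0.017, 0.003, 0, 0, 0], [0, 0.017, 0.005, 0, 0, 0], [0, 0.017, 0.005, 0, 0, 0]]]'

```text
t: 9.57
eef_pos: [0.5326, 0.0787, 0.1098]
orientation: [[0.966, 0.259, 0.0], [0.259, -0.966, -0.0], [0.0, 0.0, -1.0]]
ft_force: [-0.8, -1.2, -1.0]
grip_width: 0.01
```

>>> apply_moves --moves '[[[0, 0, 0, 0, 0, 0], [0, 0, 0, 0, 0, 0], [0, 0, 0, 0, 0, 0], [0, 0, 0, 0, 0, 0], [0, 0, 0, 0, 0, 0], [0, 0, 0, 0, 0, 0], [0, 0, 0, 0, 0, 0]]]' --gripper -1

```text
t: 10.15
eef_pos: [0.5325, 0.0787, 0.1096]
orientation: [[0.966, 0.259, 0.0], [0.259, -0.966, 0.0], [0.0, -0.0, -1.0]]
ft_force: [-0.2, 0.0, 0.1]
grip_width: 0.0544
```

Run:
```python
from h import *
go([.5335,.078,.2],15)
```

```text
t 10.15 tcp [0.5325 0.0787 0.1096] yaw 14.98 F [-0.2  0.   0.1] w 0.0544
row [ 0.005   0.0064 -0.6023] [-0.     -0.     -0.0003] n calls 0.6
```

>>> apply_moves --moves '[[[0, 0, -0.3, 0, 0, 0], [0, 0, -0.6, 0, 0, 0], [0, 0, -1, 0, 0, 0], [0, 0, -1, 0, 0, 0], [0, 0, -1, 0, 0, 0], [0, 0, -1, 0, 0, 0], [0, 0, -1, 0, 0, 0]]]'

```text
t: 10.73
eef_pos: [0.532, 0.0787, 0.259]
orientation: [[0.966, 0.259, -0.001], [0.259, -0.966, -0.0], [-0.001, -0.0, -1.0]]
ft_force: [-0.2, -0.0, -0.3]
grip_width: 0.092
```

Run:
```python
from h import *
o=observe();p=read_camera("wrist")
M=p["mount"];K=p["intrinsics"]
def px(X):
    c=np.linalg.inv(M[:3,:3])@(o["orientation"].T@(np.array(X)-o["eef_pos"])-M[:3,3]);a=c[:2]/c[2];a=a*(1+p["k1"]*(a@a));return K[:2,:2]@a+K[:2,2]
q=px([.505,.181,.078]);print("lug hole predicted px",q)
u0,v0=int(q[0])-40,max(0,int(q[1])-40)
cv2.imwrite("pics/w4.png",cv2.resize(p["color"][v0:v0+80,u0:u0+80],(560,560),interpolation=cv2.INTER_CUBIC));print(u0,v0)
go([.587,-.291,.30],-78.1,o)
go([.587,-.291,.30],101.9,o)
```

```text
lug hole predicted px [322.18457766  69.33747551]
282 29
t 10.73 tcp [0.532  0.0787 0.259 ] yaw 14.99 F [-0.2 -0.  -0.3] w 0.092
row [-0.2834  2.4753 -0.2736] [6.0000e-04 7.0000e-04 1.5515e+00] n calls 2.48
t 10.73 tcp [0.532  0.0787 0.259 ] yaw 14.99 F [-0.2 -0.  -0.3] w 0.092
row [-0.2834  2.4753 -0.2736] [-6.0000e-04  5.0000e-04 -1.4485e+00] n calls 2.48
```

View pics/w4.png

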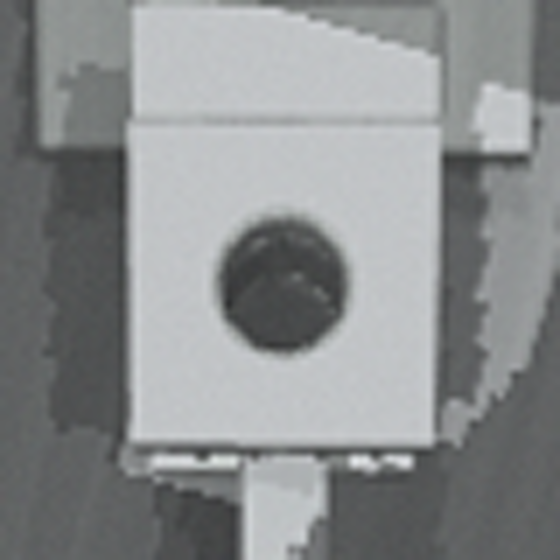

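Crop: lug hole centre at (284,284), i.e. (322.6,69.6) against (322.2,69.3) predicted, with the neck centred under the lug and the knuckle inside. Now to the pin.

>>> apply_moves --moves '[[[-0.1, 0.82, -0.09, 0, 0, 0], [-0.1, 0.82, -0.09, 0, 0, 0], [-0.1, 0.82, -0.09, 0, 0, 0], [-0.1, 0.82, -0.09, 0, 0, 0]]]'

```text
t: 11.12
eef_pos: [0.5503, -0.0493, 0.2722]
orientation: [[0.967, 0.256, -0.001], [0.256, -0.967, -0.002], [-0.001, 0.002, -1.0]]
ft_force: [-0.2, -0.1, -0.4]
grip_width: 0.0922
```

>>> apply_moves --moves '[[[-0.1, 0.82, -0.09, 0, 0, 0], [-0.1, 0.82, -0.09, 0, 0, 0], [-0.1, 0.82, -0.09, 0, 0, 0], [-0.1, 0.82, -0.09, 0, 0, 0]]]'

```text
t: 11.45
eef_pos: [0.5677, -0.1721, 0.2857]
orientation: [[0.967, 0.255, -0.0], [0.255, -0.967, -0.002], [-0.001, 0.002, -1.0]]
ft_force: [-0.6, -0.2, -0.0]
grip_width: 0.0917
```

>>> apply_moves --moves '[[[-0.09, 0.5, -0.09, 0, 0, 0.775], [-0.09, 0.5, -0.09, 0, 0, 0.775], [-0.09, 0.5, -0.09, 0, 0, 0.775], [-0.09, 0.5, -0.09, 0, 0, 0.775], [-0.09, 0.5, -0.09, 0, 0, 0.775], [-0.09, 0.5, -0.09, 0, 0, 0.775], [-0.09, 0.5, -0.09, 0, 0, 0.775], [-0.09, 0.5, -0.09, 0, 0, 0.775]]]'

```text
t: 12.12
eef_pos: [0.5731, -0.2417, 0.2982]
orientation: [[0.851, -0.525, -0.003], [-0.525, -0.851, 0.001], [-0.003, 0.0, -1.0]]
ft_force: [-0.6, 0.4, -0.3]
grip_width: 0.0922
```

>>> apply_moves --moves '[[[0, 0, 0, 0, 0, 0.775], [0, 0, 0, 0, 0, 0.775], [0, 0, 0, 0, 0, 0.775], [0, 0, 0, 0, 0, 0.775], [0, 0, 0, 0, 0, 0.775], [0, 0, 0, 0, 0, 0.775], [0, 0, 0, 0, 0, 0.775], [0, 0, 0, 0, 0, 0.775], [0, 0, 0, 0, 0, 0.775]]]'

```text
t: 12.87
eef_pos: [0.5733, -0.2421, 0.2992]
orientation: [[0.212, -0.977, -0.001], [-0.977, -0.212, 0.001], [-0.001, 0.001, -1.0]]
ft_force: [-0.2, -0.6, 0.7]
grip_width: 0.0919
```

Run:
```python
from h import *
o=observe();p=read_camera("wrist");cv2.imwrite("pics/w5.png",p["color"])
W=cloud(p,o);x,y,z=[W[...,i] for i in range(3)]
P=W[(x>.5)&(x<.7)&(y>-.4)&(y<-.2)&(z>.120)&(z<.130)]
if len(P)>5:
    r=cv2.minAreaRect(P[:,:2].astype(np.float32)*1000);print("head",len(P),np.round(P.mean(0),4),np.round(r[0],1),np.round(r[1],1),round(r[2],1))
go([.587,-.291,.11+.0694],-78.1,o)
```

```text
head 668 [ 0.5868 -0.2898  0.125 ] [ 586.6 -290.5] [21.1 21.9] 12.0
t 12.87 tcp [ 0.5733 -0.2421  0.2992] yaw -77.77 F [-0.2 -0.6  0.7] w 0.0919
row [ 0.3389 -0.0211  0.798 ] [0.0012 0.0009 0.0055] n calls 0.8
```

View pics/w5.png

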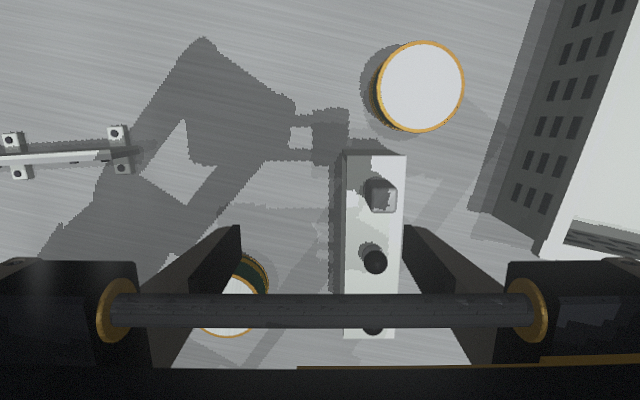

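Wrist view: square pin head at (381,196), ball-headed dowels at (375,261) and (373,325), all inside the open jaws' lane; head centre (0.5867,−0.2903). Descending to grip.

>>> apply_moves --moves '[[[0.334, -0.021, 0, 0, 0, 0.005], [0.334, -0.021, 0, 0, 0, 0.005], [0.334, -0.021, 0.2, 0, 0, 0.005], [0.334, -0.021, 0.4, 0, 0, 0.005], [0.334, -0.021, 0.6, 0, 0, 0.005], [0.334, -0.021, 0.7, 0, 0, 0.005], [0.334, -0.021, 0.798, 0, 0, 0.005], [0.334, -0.021, 0.798, 0, 0, 0.005], [0.334, -0.021, 0.798, 0, 0, 0.005]]]'

```text
t: 13.67
eef_pos: [0.5866, -0.2907, 0.1797]
orientation: [[0.204, -0.979, -0.002], [-0.979, -0.204, 0.001], [-0.001, 0.001, -1.0]]
ft_force: [-0.3, 0.3, 0.7]
grip_width: 0.0921
```

>>> apply_moves --moves '[[[0, 0, 0, 0, 0, 0], [0, 0, 0, 0, 0, 0], [0, 0, 0, 0, 0, 0], [0, 0, 0, 0, 0, 0], [0, 0, 0, 0, 0, 0], [0, 0, 0, 0, 0, 0], [0, 0, 0, 0, 0, 0], [0, 0, 0, 0, 0, 0], [0, 0, 0, 0, 0, 0], [0, 0, 0, 0, 0, 0], [0, 0, 0, 0, 0, 0], [0, 0, 0, 0, 0, 0], [0, 0, 0, 0, 0, 0], [0, 0, 0, 0, 0, 0], [0, 0, 0, 0, 0, 0]]]' --gripper 1 --newtons 30

```text
t: 14.92
eef_pos: [0.587, -0.291, 0.1804]
orientation: [[0.203, -0.979, 0.0], [-0.979, -0.203, -0.0], [0.0, -0.0, -1.0]]
ft_force: [0.4, 0.1, -0.4]
grip_width: 0.0221
```

>>> apply_moves --moves '[[[0, 0, -0.1, 0, 0, 0], [0, 0, -0.2, 0, 0, 0], [0, 0, -0.35, 0, 0, 0], [0, 0, -0.5, 0, 0, 0], [0, 0, -0.65, 0, 0, 0], [0, 0, -0.8, 0, 0, 0], [0, 0, -0.8, 0, 0, 0], [0, 0, -0.8, 0, 0, 0]]]'

```text
t: 15.58
eef_pos: [0.5874, -0.2911, 0.3013]
orientation: [[0.203, -0.979, 0.002], [-0.979, -0.203, -0.001], [0.001, -0.002, -1.0]]
ft_force: [0.2, 1.0, -1.7]
grip_width: 0.0219
```

Run:
```python
from h import *
go([.505,.181,.30],-78.1)
```

```text
t 15.58 tcp [ 0.5874 -0.2911  0.3013] yaw -78.32 F [ 0.2  1.  -1.7] w 0.0219
row [-3.1935 -0.0998  0.0046] [-0.0017 -0.0013 -0.0036] n calls 3.19
```

>>> apply_moves --moves '[[[-0.1, 0, 0, 0, 0, 0], [-0.25, -0.01, 0, 0, 0, 0], [-0.45, -0.015, 0, 0, 0, 0], [-0.65, -0.02, 0, 0, 0, 0], [-0.8, -0.025, 0, 0, 0, 0]]]'

```text
t: 16.0
eef_pos: [0.5645, -0.1699, 0.2982]
orientation: [[0.203, -0.979, -0.004], [-0.979, -0.203, 0.002], [-0.003, 0.003, -1.0]]
ft_force: [0.4, 0.1, -1.8]
grip_width: 0.0215
```

>>> apply_moves --moves '[[[-0.2, 0, 0, 0, 0, 0], [-0.4, -0.01, 0, 0, 0, 0], [-0.6, -0.02, 0, 0, 0, 0], [-0.8, -0.025, 0, 0, 0, 0]]]'

```text
t: 16.33
eef_pos: [0.544, -0.0524, 0.2985]
orientation: [[0.202, -0.979, -0.003], [-0.979, -0.202, 0.001], [-0.001, 0.003, -1.0]]
ft_force: [0.2, 0.7, -2.2]
grip_width: 0.0215
```

>>> apply_moves --moves '[[[-0.2, 0, 0, 0, 0, 0], [-0.4, -0.01, 0, 0, 0, 0], [-0.6, -0.02, 0, 0, 0, 0], [-0.8, -0.025, 0, 0, 0, 0]]]'

```text
t: 16.67
eef_pos: [0.5232, 0.0656, 0.2986]
orientation: [[0.203, -0.979, -0.003], [-0.979, -0.203, -0.0], [-0.0, 0.003, -1.0]]
ft_force: [0.5, -0.9, -0.6]
grip_width: 0.0218
```

>>> apply_moves --moves '[[[-0.2, 0, 0, 0, 0, 0], [-0.4, -0.01, 0, 0, 0, 0], [-0.6, -0.02, 0, 0, 0, 0], [-0.7, -0.025, 0, 0, 0, 0], [-0.79, -0.025, 0, 0, 0, 0], [-0.79, -0.025, 0, 0, 0, 0], [-0.79, -0.025, 0, 0, 0, 0]]]'

```text
t: 17.25
eef_pos: [0.5034, 0.1811, 0.2989]
orientation: [[0.204, -0.979, -0.003], [-0.979, -0.204, -0.001], [0.0, 0.003, -1.0]]
ft_force: [-0.0, -0.1, -1.3]
grip_width: 0.0222
```

Run:
```python
from h import *
o=observe();go([.505,.1808,.250],-78.1,o)
p=read_camera("wrist");M=p["mount"];K=p["intrinsics"]
cv2.imwrite("pics/w6.png",p["color"])
```

```text
t 17.25 tcp [0.5034 0.1811 0.2989] yaw -78.21 F [-0.  -0.1 -1.3] w 0.0222
row [ 0.004  -0.0108  0.3261] [ 0.0026 -0.0004 -0.0019] n calls 0.33
```

View pics/w6.png

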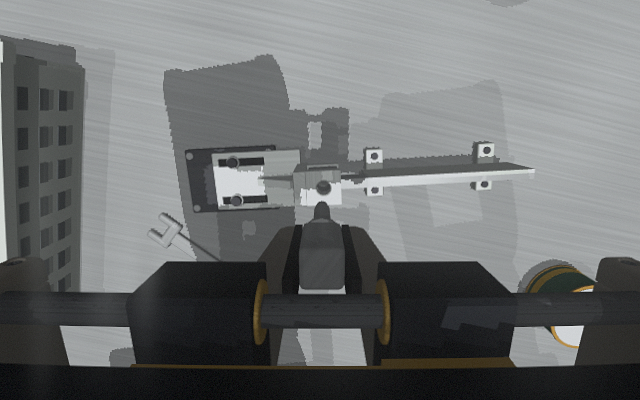

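Wrist view: pin hangs straight down with its tip at (321,208), lug hole at (323,188) just beyond it, guide bar to the right. Descending to just above the lug while correcting 1.6 mm.

>>> apply_moves --moves '[[[0.003, -0.01, 0.1, 0, 0, 0], [0.003, -0.01, 0.2, 0, 0, 0], [0.003, -0.01, 0.28, 0, 0, 0], [0.003, -0.01, 0.32, 0, 0, 0], [0.003, -0.01, 0.32, 0, 0, 0], [0.003, -0.01, 0.32, 0, 0, 0]]]'

```text
t: 17.8
eef_pos: [0.5063, 0.18, 0.2523]
orientation: [[0.202, -0.979, -0.001], [-0.979, -0.202, -0.0], [0.0, 0.001, -1.0]]
ft_force: [-0.0, -0.8, -1.5]
grip_width: 0.0217
```

Run:
```python
from h import *
o=observe();go([.505,.1808,.2464],-78.1,o)
p=read_camera("wrist")
M=p["mount"];K=p["intrinsics"]
def px(X):
    c=np.linalg.inv(M[:3,:3])@(o["orientation"].T@(np.array(X)-o["eef_pos"])-M[:3,3]);a=c[:2]/c[2];a=a*(1+p["k1"]*(a@a));return K[:2,:2]@a+K[:2,2]
q=px([.505,.181,.078]);tip=px(o["eef_pos"]+o["orientation"]@[0,0,.1684]);print("px hole,tip",q,tip)
u0,v0=int(q[0])-45,int(q[1])-55
cv2.imwrite("pics/w7.png",cv2.resize(p["color"][v0:v0+90,u0:u0+90],(540,540),interpolation=cv2.INTER_CUBIC));print(u0,v0)
```

```text
t 17.8 tcp [0.5063 0.18   0.2523] yaw -78.36 F [-0.  -0.8 -1.5] w 0.0217
row [-0.0073  0.0072  0.0393] [ 0.0008 -0.0002 -0.0043] n calls 0.04
px hole,tip [321.32638222 203.44369223] [322.95086968 204.25180425]
276 148
```

View pics/w7.png

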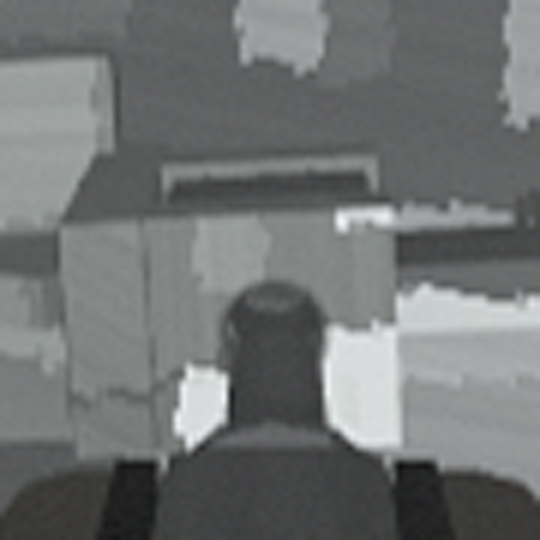

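Crop: the tip is over the hole, with only the hole's left rim (228,330) and far edge showing, so the pin sits about 1 mm to the guide's side. Correcting that and feeling downward.

>>> apply_moves --moves '[[[-0.007, 0.007, 0.02, 0, 0, 0], [-0.007, 0.007, 0.035, 0, 0, 0], [-0.007, 0.007, 0.045, 0, 0, 0], [-0.007, 0.007, 0.055, 0, 0, 0]]]'

```text
t: 18.18
eef_pos: [0.5051, 0.1814, 0.2442]
orientation: [[0.203, -0.979, 0.0], [-0.979, -0.203, 0.0], [-0.0, -0.0, -1.0]]
ft_force: [-1.0, -0.2, -1.8]
grip_width: 0.0216
```

>>> apply_moves --moves '[[[0, 0, 0.01, 0, 0, 0], [0, 0, 0.02, 0, 0, 0], [0, 0, 0.02, 0, 0, 0]]]'

```text
t: 18.43
eef_pos: [0.505, 0.1813, 0.2409]
orientation: [[0.203, -0.979, -0.0], [-0.979, -0.203, -0.0], [0.0, 0.0, -1.0]]
ft_force: [-0.5, -0.3, -1.9]
grip_width: 0.0215
```

>>> apply_moves --moves '[[[0, 0, 0.01, 0, 0, 0], [0, 0, 0.02, 0, 0, 0], [0, 0, 0.02, 0, 0, 0]]]'

```text
t: 18.68
eef_pos: [0.5051, 0.1813, 0.238]
orientation: [[0.203, -0.979, 0.0], [-0.979, -0.203, -0.0], [0.0, -0.0, -1.0]]
ft_force: [0.6, -1.4, -0.9]
grip_width: 0.0219
```

>>> apply_moves --moves '[[[0, 0, 0.01, 0, 0, 0], [0, 0, 0.02, 0, 0, 0], [0, 0, 0.02, 0, 0, 0]]]'

```text
t: 18.93
eef_pos: [0.5053, 0.1813, 0.2351]
orientation: [[0.203, -0.979, 0.0], [-0.979, -0.203, -0.0], [0.0, -0.0, -1.0]]
ft_force: [2.2, -0.3, -1.7]
grip_width: 0.0218
```

>>> apply_moves --moves '[[[0, -0.005, 0, 0, 0, 0], [0, -0.005, 0.01, 0, 0, 0], [0, -0.005, 0.02, 0, 0, 0], [0, -0.005, 0.02, 0, 0, 0]]]'

```text
t: 19.27
eef_pos: [0.5059, 0.1814, 0.2319]
orientation: [[0.203, -0.979, 0.0], [-0.979, -0.203, -0.0], [0.0, -0.0, -1.0]]
ft_force: [1.6, -1.5, -2.2]
grip_width: 0.0219
```

>>> apply_moves --moves '[[[0, 0, 0.01, 0, 0, 0], [0, 0, 0.02, 0, 0, 0], [0, 0, 0.02, 0, 0, 0]]]'

```text
t: 19.52
eef_pos: [0.5059, 0.1814, 0.2289]
orientation: [[0.203, -0.979, 0.0], [-0.979, -0.203, -0.0], [0.0, -0.0, -1.0]]
ft_force: [1.1, -1.9, -1.5]
grip_width: 0.0218
```

>>> apply_moves --moves '[[[0, 0, 0.01, 0, 0, 0], [0, 0, 0.02, 0, 0, 0], [0, 0, 0.02, 0, 0, 0]]]'

```text
t: 19.77
eef_pos: [0.5059, 0.1814, 0.226]
orientation: [[0.203, -0.979, 0.0], [-0.979, -0.203, -0.0], [0.0, -0.0, -1.0]]
ft_force: [2.1, -2.8, -0.7]
grip_width: 0.0218
```

>>> apply_moves --moves '[[[0.004, -0.003, 0, 0, 0, 0], [0.004, -0.003, 0.01, 0, 0, 0], [0.004, -0.003, 0.02, 0, 0, 0], [0.004, -0.003, 0.02, 0, 0, 0]]]'

```text
t: 20.1
eef_pos: [0.5061, 0.1811, 0.2228]
orientation: [[0.202, -0.979, -0.001], [-0.979, -0.202, 0.0], [-0.0, 0.001, -1.0]]
ft_force: [-0.3, -1.1, -2.1]
grip_width: 0.0217
```

>>> apply_moves --moves '[[[0, 0, 0.01, 0, 0, 0], [0, 0, 0.02, 0, 0, 0], [0, 0, 0.02, 0, 0, 0]]]'

```text
t: 20.35
eef_pos: [0.5061, 0.181, 0.2198]
orientation: [[0.203, -0.979, -0.001], [-0.979, -0.203, -0.0], [-0.0, 0.001, -1.0]]
ft_force: [0.2, 0.3, -0.5]
grip_width: 0.0216
```

>>> apply_moves --moves '[[[0, 0, 0.01, 0, 0, 0], [0, 0, 0.02, 0, 0, 0], [0, 0, 0.02, 0, 0, 0]]]'

```text
t: 20.6
eef_pos: [0.5062, 0.1809, 0.2169]
orientation: [[0.203, -0.979, -0.0], [-0.979, -0.203, -0.0], [0.0, 0.0, -1.0]]
ft_force: [-1.0, -0.3, -1.4]
grip_width: 0.0219
```

>>> apply_moves --moves '[[[0, 0, 0.01, 0, 0, 0], [0, 0, 0.02, 0, 0, 0], [0, 0, 0.02, 0, 0, 0]]]'

```text
t: 20.85
eef_pos: [0.5062, 0.1809, 0.2139]
orientation: [[0.202, -0.979, -0.0], [-0.979, -0.202, -0.0], [0.0, 0.001, -1.0]]
ft_force: [-0.0, 0.4, -1.7]
grip_width: 0.0218
```

>>> apply_moves --moves '[[[0, 0, 0.01, 0, 0, 0], [0, 0, 0.02, 0, 0, 0], [0, 0, 0.03, 0, 0, 0], [0, 0, 0.03, 0, 0, 0]]]'

```text
t: 21.18
eef_pos: [0.5062, 0.1809, 0.2093]
orientation: [[0.203, -0.979, -0.001], [-0.979, -0.203, -0.0], [0.0, 0.001, -1.0]]
ft_force: [-0.2, 0.4, -2.5]
grip_width: 0.0218
```

>>> apply_moves --moves '[[[0, 0, 0.01, 0, 0, 0], [0, 0, 0.02, 0, 0, 0], [0, 0, 0.02, 0, 0, 0]]]'

```text
t: 21.43
eef_pos: [0.5063, 0.1809, 0.2064]
orientation: [[0.203, -0.979, -0.0], [-0.979, -0.203, -0.0], [0.0, 0.0, -1.0]]
ft_force: [-0.0, 0.2, -1.3]
grip_width: 0.0219
```

>>> apply_moves --moves '[[[0, 0, 0.01, 0, 0, 0], [0, 0, 0.02, 0, 0, 0], [0, 0, 0.02, 0, 0, 0]]]'

```text
t: 21.68
eef_pos: [0.5062, 0.1809, 0.2034]
orientation: [[0.203, -0.979, -0.0], [-0.979, -0.203, -0.0], [0.0, 0.0, -1.0]]
ft_force: [0.2, -0.2, -1.2]
grip_width: 0.0218
```

>>> apply_moves --moves '[[[0, 0, 0.01, 0, 0, 0], [0, 0, 0.02, 0, 0, 0], [0, 0, 0.02, 0, 0, 0]]]'

```text
t: 21.93
eef_pos: [0.5062, 0.1809, 0.2004]
orientation: [[0.203, -0.979, -0.0], [-0.979, -0.203, -0.0], [0.0, 0.0, -1.0]]
ft_force: [0.7, 0.1, -1.5]
grip_width: 0.0219
```

>>> apply_moves --moves '[[[0, 0, 0.01, 0, 0, 0], [0, 0, 0.02, 0, 0, 0], [0, 0, 0.02, 0, 0, 0]]]'

```text
t: 22.18
eef_pos: [0.5063, 0.1809, 0.1974]
orientation: [[0.203, -0.979, -0.0], [-0.979, -0.203, -0.0], [0.0, 0.0, -1.0]]
ft_force: [-0.7, -0.5, -1.3]
grip_width: 0.0217
```

Tip now at 0.029, inside the lower lug and still free. Continuing to the collar (expected at TCP z ≈ 0.178).

>>> apply_moves --moves '[[[0, 0, 0.015, 0, 0, 0], [0, 0, 0.03, 0, 0, 0], [0, 0, 0.045, 0, 0, 0], [0, 0, 0.045, 0, 0, 0]]]'

```text
t: 22.52
eef_pos: [0.5061, 0.1809, 0.1904]
orientation: [[0.202, -0.979, -0.001], [-0.979, -0.202, -0.0], [0.0, 0.001, -1.0]]
ft_force: [-0.6, -0.6, -1.3]
grip_width: 0.0217
```

>>> apply_moves --moves '[[[0, 0, 0.015, 0, 0, 0], [0, 0, 0.03, 0, 0, 0], [0, 0, 0.04, 0, 0, 0], [0, 0, 0.04, 0, 0, 0]]]'

```text
t: 22.85
eef_pos: [0.5062, 0.1809, 0.1846]
orientation: [[0.203, -0.979, -0.001], [-0.979, -0.203, -0.0], [0.0, 0.001, -1.0]]
ft_force: [0.3, 0.3, -1.8]
grip_width: 0.0216
```

>>> apply_moves --moves '[[[0, 0, 0.01, 0, 0, 0], [0, 0, 0.02, 0, 0, 0], [0, 0, 0.02, 0, 0, 0]]]'

```text
t: 23.1
eef_pos: [0.5063, 0.1809, 0.1817]
orientation: [[0.203, -0.979, -0.0], [-0.979, -0.203, -0.0], [0.0, 0.0, -1.0]]
ft_force: [-0.7, -0.5, -0.7]
grip_width: 0.022
```

>>> apply_moves --moves '[[[0, 0, 0.005, 0, 0, 0], [0, 0, 0.01, 0, 0, 0], [0, 0, 0.01, 0, 0, 0]]]'

```text
t: 23.35
eef_pos: [0.5063, 0.1809, 0.1803]
orientation: [[0.202, -0.979, -0.0], [-0.979, -0.202, -0.0], [0.0, 0.0, -1.0]]
ft_force: [-0.4, -0.6, -1.6]
grip_width: 0.0219
```

>>> apply_moves --moves '[[[0, 0, 0.004, 0, 0, 0], [0, 0, 0.007, 0, 0, 0], [0, 0, 0.007, 0, 0, 0]]]'

```text
t: 23.6
eef_pos: [0.5063, 0.181, 0.1793]
orientation: [[0.203, -0.979, -0.0], [-0.979, -0.203, -0.0], [-0.0, 0.0, -1.0]]
ft_force: [0.1, 0.1, -1.6]
grip_width: 0.0218
```

>>> apply_moves --moves '[[[0, 0, 0.004, 0, 0, 0], [0, 0, 0.004, 0, 0, 0]]]'

```text
t: 23.77
eef_pos: [0.5063, 0.181, 0.1787]
orientation: [[0.203, -0.979, -0.0], [-0.979, -0.203, -0.0], [0.0, 0.0, -1.0]]
ft_force: [-0.4, 0.0, -1.3]
grip_width: 0.0221
```

>>> apply_moves --moves '[[[0, 0, 0.004, 0, 0, 0], [0, 0, 0.004, 0, 0, 0]]]'

```text
t: 23.93
eef_pos: [0.5064, 0.181, 0.1783]
orientation: [[0.202, -0.979, 0.0], [-0.979, -0.202, 0.0], [-0.0, -0.0, -1.0]]
ft_force: [-0.2, -1.1, 0.8]
grip_width: 0.0218
```

>>> apply_moves --moves '[[[0, 0, 0.003, 0, 0, 0], [0, 0, 0.003, 0, 0, 0]]]'

```text
t: 24.1
eef_pos: [0.5065, 0.181, 0.1783]
orientation: [[0.203, -0.979, 0.0], [-0.979, -0.203, 0.0], [0.0, -0.0, -1.0]]
ft_force: [-2.7, -0.2, 6.7]
grip_width: 0.0218
```

Collar seated (+6.7 N at TCP z 0.1783, as predicted). Releasing and rising.

>>> apply_moves --moves '[[[0, 0, -0.002, 0, 0, 0], [0, 0, -0.002, 0, 0, 0], [0, 0, -0.002, 0, 0, 0], [0, 0, -0.002, 0, 0, 0], [0, 0, -0.002, 0, 0, 0], [0, 0, -0.002, 0, 0, 0], [0, 0, -0.002, 0, 0, 0], [0, 0, -0.002, 0, 0, 0], [0, 0, -0.002, 0, 0, 0]]]' --gripper -1

```text
t: 24.85
eef_pos: [0.5064, 0.181, 0.178]
orientation: [[0.203, -0.979, -0.0], [-0.979, -0.203, 0.0], [-0.0, 0.0, -1.0]]
ft_force: [0.0, 0.7, -0.0]
grip_width: 0.0799
```

>>> apply_moves --moves '[[[0, 0, -0.1, 0, 0, 0], [0, 0, -0.3, 0, 0, 0], [0, 0, -0.5, 0, 0, 0], [0, 0, -0.75, 0, 0, 0], [0, 0, -1, 0, 0, 0], [0, 0, -1, 0, 0, 0], [0, 0, -1, 0, 0, 0]]]'

```text
t: 25.43
eef_pos: [0.5073, 0.1813, 0.3304]
orientation: [[0.203, -0.979, 0.005], [-0.979, -0.203, 0.002], [-0.001, -0.005, -1.0]]
ft_force: [-0.3, -0.7, -0.5]
grip_width: 0.0922
```

Run:
```python
from h import *
o=observe();p=read_camera("wrist");W=cloud(p,o);s=read_camera("scene");S=cloud(s)
for n,w in (("wrist",W),("scene",S)):
    x,y,z=[w[...,i] for i in range(3)]
    P=w[(np.hypot(x-.5055,y-.181)<.03)&(z>.10)&(z<.15)];Q=P[P[:,2]>np.percentile(P[:,2],60)] if len(P) else P
    print(n,len(P),"head top",np.round(np.median(Q,0),4) if len(P) else 0, "expected z .124")
    B=w[(x>.5)&(x<.6)&(y>-.06)&(y<.13)&(z>.058)&(z<.069)]
    if len(B)>20:
        r=cv2.minAreaRect(B[:,:2].astype(np.float32)*1000);print("bar z",np.round(np.median(B[:,2]),4),np.round(r[0],1),np.round(r[1],1),round(r[2],1))
a=cv2.resize(p["color"][60:310,150:550],(800,500))
cv2.imwrite("pics/w8.png",a);cv2.imwrite("pics/s8.png",cv2.resize(s["color"][130:330,150:500],(787,450)))
go(o["eef_pos"],-78.1,o)
```

```text
wrist 610 head top [0.5054 0.1818 0.1239] expected z .124
bar z 0.063 [539.3  52.1] [ 10.7 161.6] 15.2
scene 154 head top [0.5071 0.1812 0.1244] expected z .124
bar z 0.0632 [540.7  51.9] [ 14.8 162.3] 14.3
t 25.43 tcp [0.5073 0.1813 0.3304] yaw -78.31 F [-0.3 -0.7 -0.5] w 0.0922
row [0. 0. 0.] [-0.0046  0.0007 -0.0036] n calls 0.0
```

View pics/s8.png

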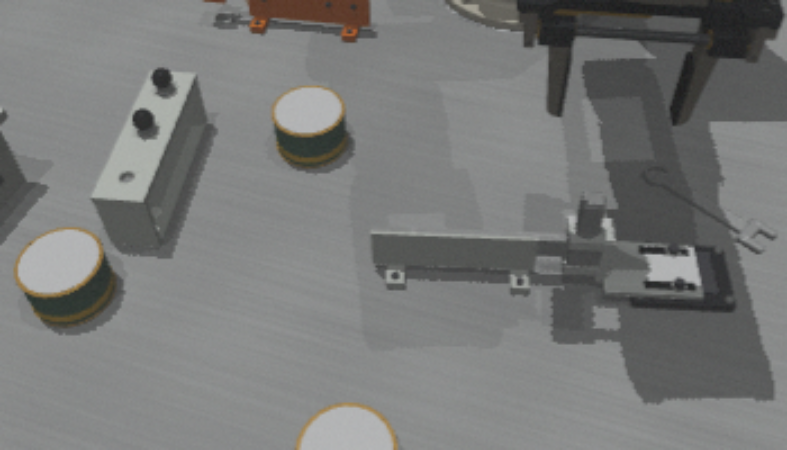

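The scene crop shows the pin upright in the fork (592,215), the guide on its shoes (395,280) and (518,284), and the dowels, cans and spanner in place. Head top is at 0.124 as expected and the arm is clear. Handing in.

```bash
python3 -c "
from plant import *
print(finish_job())"
```

```text
the job is handed in; nothing more can be done
None
```

The guide is hung back on its bracket and the hinge pin is fully home, and the job is handed in. The robot's clock read 25.4 s at the last check, against the 67 s limit.

- **Guide:** I carried it just off the deck into the fork until the web pushed back at about 5 N. I then backed off 2 mm, set it down on its shoes and let go.
- **Pin:** I threaded it down through both lugs and the knuckle in small steps. Side forces stayed under about 4 N, and the collar seated at 6.7 N. These are wrist readings taken at the end of each move.
- **Hole position:** the web contact put the hole axis at (0.505, 0.181), which matches where the camera saw it.

**Last checks:**
- The pin head's top is 0.124 m up in both the wrist and scene views, as expected for a seated collar.
- The top of the bar is 0.063 m up, so the guide is standing.
- In the scene crop, the dowels, spanner and the cans in view (not all four) looked undisturbed. I did not measure their positions again.
- The gripper is open and about 12 cm clear of everything.
- The two cameras differ by about 1.7 mm on the pin's sideways position, which is within their calibration. No check failed.

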